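# Let a spring-wound reel back to its yellow tooth

## Robot

A 6-joint arm with a two-finger parallel gripper is mounted at the origin on the work surface. World frame = base frame: x ahead of the robot, y to its left, z up, the work surface at z = 0. Lengths are in mm, angles in rad, forces in N, time in s.
With the tool pointing down it reaches from about 350 to 800 mm from the base axis. Payload 7.3 kg.
Tool frame: the origin (TCP) lies midway between the tips of the shut fingers; the grasp point (between the pads) lies 19 mm behind it; z points along the fingers, y is the line along which they close (so a half turn about z gives the same grasp; the last joint's range is limited). The gripper opens to 85 mm and grips with 20 to 120 N. Pads are 22 mm wide; open, the fingers measure 114 mm over their backs; the gripper's body (76 mm by 85 mm) begins 54 mm behind the grasp point. The pads swing forward as they close: fully open they stand 13 mm farther back than shut.
Start: joints at [-1.332, 0.342, 1.524, -0, 1.275, -0.146], TCP at [197.095, -486.619, 231.322] pointing down, gripper open.
Joint ranges: [-2.53, 2.53], [-0.77, 2.02], [0.04, 2.7], [-1, 4.14], [0.28, 2.66], [-3.11, 3.11]. Speed limits (rad/s): [2.57, 2.57, 3.14, 3.14, 3.14, 3.14].

## Interface

Orientations are given as a unit quaternion [x, y, z, w].
In Python, from plant import arm, optics gives the robot as it stands.
- The arm moves only by the tool play_rows, never from a script. Its argument "rows" is a list of rows, each a list of 3 entries, a list of its own where there are three numbers: the shift along the tool's x, y, z in mm, then the turn, a rotation vector about the tool's x, y, z in rad, then the finger opening in mm, from 0 to 85.4. A call has 1 to 12 rows; each row shifts and turns the commanded pose from where the row before left it, along the tool's axes as they then stand; what a row does not reach is not made up. A row lasts 1/12 s, in which the tool goes at most 41.7 mm and 7.16 degrees, less where a joint would pass 70% of its speed; a pose out of reach is approached as far as the arm can. A call is refused whole if a number of a shift passes 41.7 or a number of a turn 0.125, either way. A call with a gripper value outside its range is refused whole. The fingers move at their own pace and stop on an object; "grip_force" is the grip in N (left out, the last holds). Time passes only in rows, so rows that do not move let the fingers close. It gives the time, the measured TCP pose, the force, the opening and the grip force at its end, in the units of the state.
- arm.observe(): the state, without advancing time (a new reading comes with each control period).
- optics.capture(name): name is "scene" or "side" or "wrist"; returns (picture, depth): 400x640x3 uint8, blue, green, red; 400x640 float32, mm along the optical axis (not along the pixel's ray), 0 where there is no reading.
- optics.get_calibration(name): a dict with "camera_matrix" (3x3 intrinsics, pixels), "rvec" (rotation vector, rad) and "tvec" (3), from world to camera coordinates, as OpenCV has them; the wrist camera has in their place "hand_eye" (4x4, takes a point from camera to tool coordinates, whose origin is the TCP and whose axes are the flange's). Camera axes: x right, y down, z forward; pixel columns grow to the right and rows downward; lengths in mm; the calibration is good to about 2 mm. The wrist camera is an equidistant fisheye: a pixel r from the principal point sees the ray r / f radians off the axis. A picture is of the moment at which its call begins: read the wrist's pose just before it. get_calibration takes no time and is no camera call.
- arm.sign_off(): hands the job in; it is judged then, once.
The state is a dict: "time_s": time; "joint_pos": joint angles; "dq": joint speeds; "joint_efforts": joint torques, N m; "position": TCP position; "eef_rot": TCP orientation; "ft_force": force on the tool from outside, world axes, zero at the start; "wrist_torque": the same for the moment, N m; "gripper_width": finger opening in mm; "finger_force": force on a finger pad.
Only numpy, scipy, OpenCV 4.12 (cv2) and the standard library are available. Lean on these libraries where they do the work, as an engineer would, in place of code of your own. Each camera call takes 0.05 s, during which the arm holds its last target. There are 200 camera calls.

## Task

Let the spring-wound reel run back to its yellow tooth. Swing the green keeper bar off the red pawl, press the pawl's tail pad down so that its nose lifts clear and the drum turns back, and let the pawl drop in time to catch the yellow tooth, not an earlier or later one. Then swing the keeper fully back over the pawl, and leave the things around the reel where they stand.

Things in the scene. Friction and masses are not known exactly. Their poses are not given: they have to be found in the camera images.
- reel: Blue frame of a spring-rewind reel, bolted down, 220 x 150 mm base, 156 mm high. Origin at bench level under the middle of the drum's shaft (85 mm up), y along the shaft, x pointing away from the pawl's tail, z up. Ratchet wheel (60 mm radius, 10 teeth, 14 mm thick) at y = 76 mm; the red pawl lies over its top in the same plane. Wheel tops move to -x as it runs back.
- drum (a joint): Turn of the drum with its ratchet wheel, rad. 0: yellow tooth bears on the pawl's nose; positive: wound. Teeth 0.628 apart. At the start the pawl stops it one to three teeth short (0.63, 1.26 or 1.88; it may run onto its tooth in the first 3 s). Nose lifted, its spring runs it down at about 0.2 rad/s, past 0 too. Let go at 0.15 to 0.5, the pawl catches the yellow tooth as the drum runs on to 0.
- pawl (a joint): Tilt of the red pawl, rad. 0: nose down between the teeth. Positive: nose up, tail down. Nose is clear of the teeth above 0.17; stop at 0.36. A spring pushes the nose down; pressing the pad takes about 4 to 10 N. Under the closed keeper it cannot rise above about 0.06.
- keeper (a joint): Swing of the green keeper bar about its upright pivot, rad. 0: closed, lying across the pawl, pointing along the reel's +y, against its stop. Positive: swung towards the reel's +x; at 1.57 it points along the reel's +x and is clear of the pawl; stop at 1.75. It is a little open at some starts (up to 0.15). Stays where it is left; about 1 to 2 N at the peg moves it.
- pad_top (a point): Middle of the top face of the red tail pad of the pawl (44 x 36 mm, 78 mm from the pawl's pin on the reel's -x side, about 153 mm above the bench with the pawl down). Nothing stands above it. Pressed 15 to 24 mm down here, the nose is clear of the teeth.
- peg_mid (a point): Half-way up the upright black peg at the end of the keeper bar: 18 mm diameter, 44 mm high (from 162 to 206 mm above the bench), 56 mm from the keeper's pivot.
- keeper_pivot (a point): Pivot of the keeper on the top face of its bar, 162 mm above the bench. Bar 20 mm wide, 6 mm thick.
- yellow_tooth (a point): Tip of the yellow tooth's catching edge, at 60 mm radius; a yellow stripe runs from it towards the shaft on the wheel's outer face, another along the drum's barrel at the same angle. It is straight above the shaft when the drum reads 0.
- spray_mid (a point): Bystander: bottle with blue cap, 60 mm diameter, 170 mm high; half-way up.
- mug_mid (a point): Bystander: blue mug, 80 mm diameter, 95 mm high; half-way up.
- wrench_grip (a point): Bystander: steel wrench lying on the bench, 180 mm long; a point on its handle.
- tape_mid (a point): Bystander: white tape roll lying flat, 104 mm diameter, 45 mm high; its middle.

How it is judged (in metres and radians):
On the way, in this order (a step that is already met when the one before it is completed fails the run):
1. the keeper is swung clear of the pawl (value of joint keeper above 1 rad), for 0.1 s.
2. the pawl's nose is lifted clear of the teeth (value of joint pawl above 0.15 rad), for 0.1 s.
3. the pawl is down again and holds the yellow tooth (value of joint drum between -0.1 and 0.1 rad and value of joint pawl below 0.06 rad), for 0.3 s.
At the end, for the whole second after the job is handed in: The drum is at rest within 0.1 rad of the place where the yellow tooth bears on the pawl, the pawl's nose is down between the teeth (below 0.06 rad), and the keeper lies over the pawl again (within 0.2 rad of closed) (all of step 3 and value of joint keeper below 0.2 rad and velocity of joint drum between -0.03 and 0.03 rad/s); the robot touches nothing.
It fails at once if a bystander is moved by more than 30 mm (distance of any of spray_mid, mug_mid, wrench_grip, tape_mid from where it was at the start of the episode above 0.03 m).
It also fails if it takes over 70 s, if anything falls off the work surface, if the arm or the gripper's body presses on something with over 40 N, if the wrist force passes 120 N, or if a joint passes its speed limit or range.

## Working session

There is one attempt and no reset: what is moved stays moved. The work goes in short steps, Python scripts to look and compute and a tool call to move; the robot and the scene stay as the last step left them, time stands still between calls to the robot, and variables do not carry over. Pictures are saved under pics/ and viewed, at most 10 in all, crops included, and the job is handed in when it is done.

Besides the shell and the picture viewer there is one more tool, called after "Request:" as name([rows], argument=value, ...), one row to a line, values as JSON. play_rows: Moves the arm, as the interface text tells. Its arguments: {"type":"object","properties":{"rows":{"type":"array","items":{"type":"array"}},"grip_force":{"type":"number"}},"required":["rows"]}

```bash
mkdir -p pics; ls; python3 - <<'E'
from plant import arm, optics
import cv2,numpy as np
for n in ("scene","side"):
    p,d=optics.capture(n); cv2.imwrite(f"pics/{n}0.png",p); np.save(f"pics/{n}0.npy",d)
    c=optics.get_calibration(n); print(n,np.round(c["camera_matrix"],1).tolist(),np.round(c["rvec"],3).ravel(),np.round(c["tvec"],1).ravel())
s=arm.observe(); print(s)
E
```

```text
pics
scene [[368.5, 0.0, 322.4], [0.0, 368.5, 205.9], [0.0, 0.0, 1.0]] [ 1.872  1.406 -0.691] [-112.2 -253.7 1266.8]
side [[514.4, 0.0, 316.0], [0.0, 514.4, 194.4], [0.0, 0.0, 1.0]] [ 2.301 -0.187  0.052] [-609.3  139.1 1065.4]
{'time_s': 0.1, 'joint_pos': array([-1.33199639e+00,  3.42655733e-01,  1.52490035e+00, -6.62704808e-06,
        1.27543481e+00, -1.46009617e-01]), 'dq': array([ 9.40303299e-04, -1.05044486e-03, -1.74575413e-03,  4.25864725e-04,
       -3.07258535e-05, -2.67773666e-04]), 'joint_efforts': array([ 1.72163898e-03, -4.34447193e+01, -2.46489519e+01, -1.10478252e-04,
        4.65882025e-03, -1.90820714e-06]), 'position': array([ 197.00427057, -486.24899078,  230.70145466]), 'eef_rot': array([ 9.81546808e-01,  1.91220751e-01, -3.55902368e-05, -6.98223594e-04]), 'ft_force': array([-0.27741495,  0.17393091, -0.62378322]), 'wrist_torque': array([-0.00332689, -0.00628304, -0.01056616]), 'finger_force': 0.0, 'gripper_width': 85.71613008108065}
```

View pics/scene0.png

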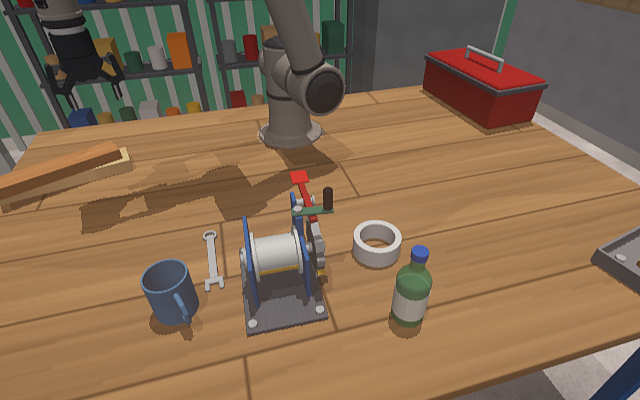

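View pics/side0.png

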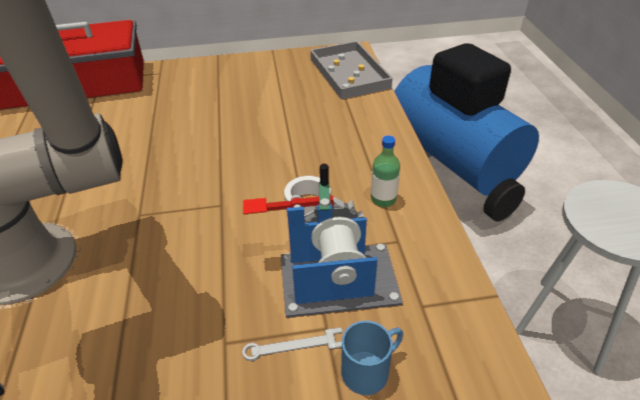

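The scene view shows the pad at (300,177), keeper pivot near (297,209), peg at (327,198) and a yellow stripe low on the barrel at (278,268). In the side view the pad is at (255,206) and the peg at (324,175).

```bash
cat > h.py <<'E'
import cv2,numpy as np
from plant import arm, optics
def world(n,d,uv):
    c=optics.get_calibration(n);K=c["camera_matrix"];R=cv2.Rodrigues(np.array(c["rvec"],float))[0];t=np.array(c["tvec"],float).ravel()
    uv=np.atleast_2d(uv);z=d[uv[:,1],uv[:,0]];k=z>0;uv=uv[k];z=z[k]
    p=np.c_[(uv[:,0]-K[0][2])/K[0][0]*z,(uv[:,1]-K[1][2])/K[1][1]*z,z]
    return (p-t)@R,uv
def proj(n,P):
    c=optics.get_calibration(n)
    return cv2.projectPoints(np.atleast_2d(np.array(P,float)),np.array(c["rvec"],float),np.array(c["tvec"],float),np.array(c["camera_matrix"],float),None)[0].reshape(-1,2)
def mask(p,kind,box):
    h=cv2.cvtColor(p,cv2.COLOR_BGR2HSV);H,S,V=[h[...,i].astype(int) for i in range(3)]
    m={"red":((H<8)|(H>172))&(S>170)&(V>90),"black":(V<60),"green":(H>45)&(H<90)&(S>70)&(V>40),"yellow":(H>17)&(H<32)&(S>150)&(V>110),"blue":(H>100)&(H<125)&(S>120)}[kind]
    x0,y0,x1,y1=box;o=np.zeros_like(m);o[y0:y1,x0:x1]=m[y0:y1,x0:x1]
    y,x=np.nonzero(o);return np.c_[x,y]
E
python3 - <<'E'
from h import *
B={"scene":dict(red=(280,160,330,225),black=(315,180,338,214),green=(285,200,338,220),yellow=(245,215,320,290)),"side":dict(red=(235,190,345,220),black=(315,160,332,190),green=(310,180,335,220),yellow=(300,190,370,260))}
for n in B:
    p=cv2.imread(f"pics/{n}0.png");d=np.load(f"pics/{n}0.npy")
    for k,b in B[n].items():
        w,uv=world(n,d,mask(p,k,b))
        if len(w)==0: print(n,k,0);continue
        print(n,k,len(w),"med",np.median(w,0).round(0),"lo",np.percentile(w,3,0).round(0),"hi",np.percentile(w,97,0).round(0),"uv",np.median(uv,0))
        if k=="red":
            q=w[(w[:,2]>140)&(w[:,2]<165)]; 
            r=cv2.minAreaRect(q[:,:2].astype(np.float32)); print("  rect",r)
            # pad: cluster nearest robot
            e=q[q[:,0]<np.percentile(q[:,0],2)+32]; print("  pad",len(e),e.mean(0).round(1),cv2.minAreaRect(e[:,:2].astype(np.float32)))
E
```

```text
scene red 384 med [514. -77. 152.] lo [475. -91. 148.] hi [638. -60. 154.] uv [302. 182.]
  rect ((555.9254150390625, -77.02665710449219), (35.0663948059082, 169.31581115722656), 87.801025390625)
  pad 149 [489.6 -75.  151.8] ((488.6827697753906, -74.57826232910156), (35.412628173828125, 34.673858642578125), 89.57312774658203)
scene black 28 med [629. -57. 194.] lo [626. -58. 168.] hi [636. -45. 205.] uv [324. 195.]
scene green 26 med [619. -86. 162.] lo [ 612. -117.  161.] hi [635. -44. 163.] uv [307.5 208. ]
scene yellow 107 med [ 669. -153.   70.] lo [ 666. -192.   65.] hi [695. -87.  77.] uv [281. 270.]
side red 727 med [522. -82. 151.] lo [473. -93. 142.] hi [612. -61. 154.] uv [271. 204.]
  rect ((554.55517578125, -78.996826171875), (38.88522720336914, 167.17710876464844), 87.8682861328125)
  pad 259 [487.6 -78.2 151.5] ((487.4393310546875, -76.58964538574219), (34.14028549194336, 37.26118469238281), 1.014075756072998)
side black 153 med [627. -58. 191.] lo [620. -62. 165.] hi [633. -49. 208.] uv [324. 174.]
side green 158 med [623. -79. 162.] lo [ 611. -119.  159.] hi [632. -57. 165.] uv [324. 193.]
side yellow 0
```

Request:
play_rows([
  [[0,0,-4],[0,0,-0.115],45],
  [[0,0,-4],[0,0,-0.115],45],
  [[0,0,-4],[0,0,-0.115],45],
  [[0,0,-4],[0,0,-0.115],45],
  [[0,0,-4],[0,0,-0.115],45],
  [[0,0,-4],[0,0,-0.115],45],
  [[0,0,-4],[0,0,-0.115],45],
  [[0,0,-4],[0,0,-0.115],45],
  [[0,0,-4],[0,0,-0.115],45],
  [[0,0,-4],[0,0,-0.115],45],
])

```text
time_s: 0.93
position: [197.0, -486.4, 271.1]
eef_rot: [0.718, 0.696, 0.0, -0.0]
ft_force: [0.4, 0.3, -0.7]
gripper_width: 45.2
finger_force: 0.0
```

Request:
play_rows([
  [[28,28,0],[0,0,0],45],
  [[28,28,0],[0,0,0],45],
  [[28,28,0],[0,0,0],45],
  [[28,28,0],[0,0,0],45],
  [[28,28,0],[0,0,0],45],
  [[28,28,0],[0,0,0],45],
  [[28,28,0],[0,0,0],45],
  [[28,28,0],[0,0,0],45],
  [[28,28,0],[0,0,0],45],
  [[28,28,0],[0,0,0],45],
  [[28,28,0],[0,0,0],45],
  [[28,28,0],[0,0,0],45],
])

```text
time_s: 1.93
position: [546.0, -161.1, 271.0]
eef_rot: [0.72, 0.694, -0.0, -0.0]
ft_force: [1.1, -0.5, 1.0]
gripper_width: 45.1
finger_force: 0.0
```

```bash
python3 - <<'E'
from h import *
p,d=optics.capture("wrist");cv2.imwrite("pics/w1.png",p);np.save("pics/w1.npy",d)
c=optics.get_calibration("wrist");print(c); s=arm.observe();print(s["position"],s["eef_rot"],s["time_s"])
E
```

```text
{'camera_matrix': array([[309.70691629,   0.        , 323.28091458],
       [  0.        , 309.70691629, 201.39624623],
       [  0.        ,   0.        ,   1.        ]]), 'hand_eye': array([[ 5.70686153e-04, -9.63484676e-01, -2.67762869e-01,
         6.77850513e+01],
       [ 9.99999835e-01,  5.33419790e-04,  2.11919844e-04,
        -1.51749042e-01],
       [-6.13515090e-05, -2.67762946e-01,  9.63484821e-01,
        -1.42979308e+02],
       [ 0.00000000e+00,  0.00000000e+00,  0.00000000e+00,
         1.00000000e+00]])}
[ 550.11841358 -156.0701582   270.49477586] [ 7.18241420e-01  6.95790870e-01  2.02268232e-03 -4.86451309e-04] 1.9833
```

View pics/w1.png

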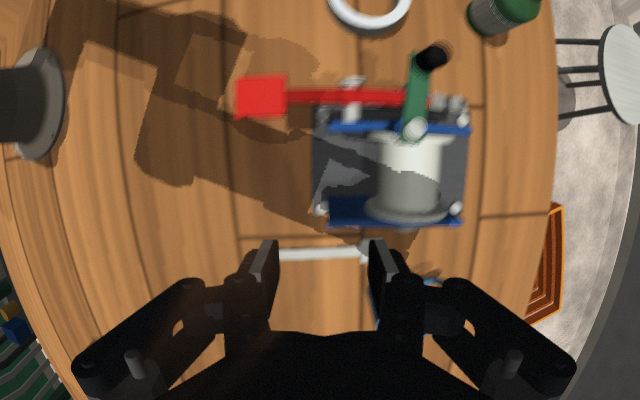

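The wrist view shows the keeper pivot at (415,128), peg top at (432,56), pad at (261,98), and the tape roll and bottle beyond, clear of the swing.

```bash
cat >> h.py <<'E'
from scipy.spatial.transform import Rotation as Ro
def wray(uv,z,s=None):
    s=s or arm.observe();c=optics.get_calibration("wrist");K=c["camera_matrix"];H=np.array(c["hand_eye"])
    a=(np.array(uv,float)-[K[0,2],K[1,2]]);r=np.hypot(*a);th=r/K[0,0]
    v=np.r_[a/r*np.sin(th),np.cos(th)];R=Ro.from_quat(s["eef_rot"]).as_matrix()
    o=R@H[:3,3]+s["position"];v=R@H[:3,:3]@v
    return o+v*(z-o[2])/v[2]
E
python3 - <<'E'
from h import *
for n,uv,z in [("pegtop",(432,56),206),("pegbase",(426,66),162),("pivot",(415,128),162),("pad",(261,98),153)]: print(n,wray(uv,z).round(1))
p=cv2.imread("pics/w1.png");u=mask(p,"red",(225,60,288,130));r=cv2.minAreaRect(u.astype(np.float32));print(r,wray(r[0],153).round(1))
print(arm.observe()["position"])
E
```

```text
pegtop [628.5 -44.4 206. ]
pegbase [638.9 -44.2 162. ]
pivot [628.2 -97.1 162. ]
pad [500.7 -68.7 153. ]
((259.64947509765625, 96.78865814208984), (44.499507904052734, 55.3519401550293), 87.39744567871094) [499.6 -67.6 153. ]
[ 550.11841358 -156.0701582   270.49477586]
```

Request:
play_rows([
  [[26.5,18.6,0],[0,0,0],45],
  [[26.5,18.6,0],[0,0,0],45],
  [[26.5,18.6,0],[0,0,0],45],
  [[26.5,18.6,0],[0,0,0],45],
  [[0,0,5],[0,0,0],45],
  [[0,0,25],[0,0,0],45],
  [[0,0,20],[0,0,0],45],
  [[0,0,0],[0,0,0],45],
  [[0,0,0],[0,0,0],45],
])

```text
time_s: 2.73
position: [622.4, -59.8, 220.2]
eef_rot: [0.72, 0.694, -0.001, -0.001]
ft_force: [-0.0, 0.9, 0.0]
gripper_width: 44.7
finger_force: 0.0
```

```bash
python3 - <<'E'
from h import *
s=arm.observe()
p,d=optics.capture("wrist");cv2.imwrite("pics/w2.png",p)
print(s["position"],s["eef_rot"],s["ft_force"])
E
```

```text
[622.37652559 -59.81040726 220.23937114] [ 0.71977192  0.69420883 -0.00092462 -0.00127556] [-0.04847555  0.88967603  0.03273031]
```

View pics/w2.png

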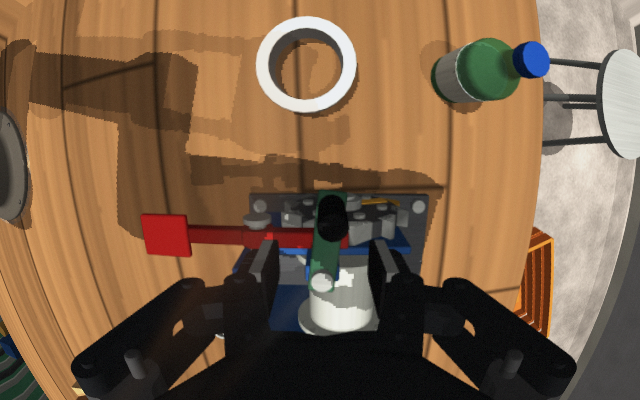

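The peg top shows at (331,203) between the finger columns (275 and 372), ahead of the tips, with the pivot at (321,283) and the pad at (166,235).

```bash
python3 - <<'E'
from h import *
for n,uv,z in [("pegtop",(331,204),206),("pegbot",(331,238),164),("pivot",(321,283),162),("pad",(166,235),153)]: print(n,wray(uv,z).round(1))
E
```

```text
pegtop [627.9 -38.  206. ]
pegbot [627.9 -74.8 164. ]
pivot [ 619.5 -112.2  162. ]
pad [495.3 -74.7 153. ]
```

Request:
play_rows([
  [[6,5.5,0],[0,0,0],45],
  [[0,0,15],[0,0,0],45],
  [[0,0,16],[0,0,0],45],
  [[0,0,15],[0,0,0],45],
  [[0,0,0],[0,0,0.09],26],
  [[0,0,0],[0,0,0],26],
  [[0,0,0],[0,0,0],26],
  [[0,0,0],[0,0,0],26],
  [[0,0,0],[0,0,0],26],
])

```text
time_s: 3.53
position: [629.5, -53.9, 176.4]
eef_rot: [0.75, 0.662, 0.001, 0.001]
ft_force: [0.2, 0.1, -0.5]
gripper_width: 25.7
finger_force: 0.0
```

Request:
play_rows([
  [[-0.4,7,0],[0,0,0.125],26],
  [[-0.4,7,0],[0,0,0.125],26],
  [[-0.4,7,0],[0,0,0.125],26],
  [[-0.4,7,0],[0,0,0.125],26],
  [[-0.4,7,0],[0,0,0.125],26],
  [[-0.4,7,0],[0,0,0.125],26],
  [[-0.4,7,0],[0,0,0.125],26],
  [[-0.4,7,0],[0,0,0.125],26],
  [[-0.4,7,0],[0,0,0.125],26],
  [[-0.4,7,0],[0,0,0.125],26],
  [[-0.4,7,0],[0,0,0.125],26],
  [[0,0,0],[0,0,0],26],
])

```text
time_s: 4.53
position: [678.4, -106.5, 175.7]
eef_rot: [0.999, 0.033, 0.0, 0.0]
ft_force: [0.6, -0.3, -0.2]
gripper_width: 26.0
finger_force: 0.0
```

```bash
python3 - <<'E'
from h import *
s=arm.observe();print(s["position"],s["eef_rot"],s["ft_force"],s["finger_force"],s["time_s"])
p,d=optics.capture("side");cv2.imwrite("pics/s2.png",p[100:350,180:500])
p,d=optics.capture("scene");cv2.imwrite("pics/c2.png",cv2.resize(p[120:340,200:450],None,fx=2,fy=2))
cv2.imwrite("pics/both2.png",np.hstack([cv2.resize(cv2.imread("pics/s2.png"),(400,312)),cv2.resize(cv2.imread("pics/c2.png"),(355,312))]))
E
```

```text
[ 678.36959446 -106.4910742   175.71115944] [9.99467600e-01 3.26230767e-02 4.29890362e-04 2.59791589e-04] [ 0.60533089 -0.30122281 -0.22663541] 0.0 4.5333
```

View pics/both2.png

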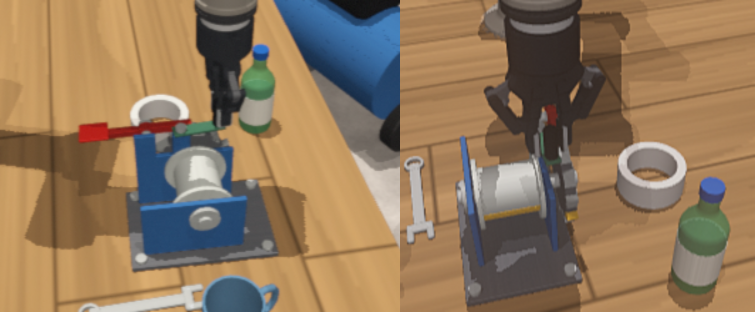

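Side view: keeper bar now points along +x, clear of the pawl. The yellow stripe is still low on the barrel.

Request:
play_rows([
  [[0,0,-20],[0,0,0],30],
  [[0,0,-30],[0,0,0],30],
  [[0,0,-30],[0,0,0],0],
  [[-36.4,-8.7,0],[0,0,0],0],
  [[-36.4,-8.7,0],[0,0,0],0],
  [[-36.4,-8.7,0],[0,0,0],0],
  [[-36.4,-8.7,0],[0,0,0],0],
  [[-36.4,-8.7,0],[0,0,0],0],
  [[0,0,30],[0,0,0],0],
  [[0,0,30],[0,0,0],0],
  [[0,0,15],[0,0,0],0],
  [[0,0,0],[0,0,0],0],
])

```text
time_s: 5.63
position: [491.4, -73.7, 177.8]
eef_rot: [0.999, 0.037, -0.003, -0.001]
ft_force: [-0.6, -0.6, -0.2]
gripper_width: -0.3
finger_force: 0.0
```

```bash
cat > drum.py <<'E'
from h import *
def stripe():
    p,d=optics.capture("scene");w,uv=world("scene",d,mask(p,"yellow",(240,205,312,290)))
    if len(w)<5: return None
    k=(w[:,1]<-95)&(w[:,2]>40)&(w[:,2]<150);w=w[k]
    return (len(w),)+tuple(np.median(w,0).round(1)) if k.sum()>3 else None
E
python3 - <<'E'
from drum import *
s=arm.observe();print(s["position"],s["eef_rot"],s["ft_force"],s["gripper_width"],s["time_s"]);print(stripe())
p,d=optics.capture("side")
# white barrel / shaft axis from side & reel frame check: blue extents
w,_=world("side",d,mask(p,"blue",(280,195,385,305)));print("blue",np.percentile(w,[1,99],0).round(0))
w,_=world("side",d,mask(p,"red",(235,190,345,225)));r=w[(w[:,2]>140)];print(cv2.minAreaRect(r[:,:2].astype(np.float32)))
for a in (1.88,1.26,.63,.35,0): print(a,proj("scene",[[634+40*np.sin(a),-150,85+40*np.cos(a)]]).round(0))
E
```

```text
[491.4366188  -73.70605445 177.80410746] [ 9.99314422e-01  3.69276254e-02 -2.50541085e-03 -8.70850946e-04] [-0.57368732 -0.5745882  -0.18556687] -0.26504525189912465 5.6333
(97, np.float64(669.1), np.float64(-158.4), np.float64(71.3))
blue [[ 548. -215.   13.]
 [ 694. -106.  156.]]
((554.2008666992188, -81.2756576538086), (37.81972885131836, 167.15966796875), 85.92154693603516)
1.88 [[283. 269.]]
1.26 [[282. 260.]]
0.63 [[279. 247.]]
0.35 [[278. 241.]]
0 [[277. 235.]]
```

Request:
play_rows([
  [[0,0,20],[0,0,0],0],
  [[0,0,14],[0,0,0],0],
  [[0,0,12],[0,0,0],0],
  [[0,0,0],[0,0,0],0],
  [[0,0,0],[0,0,0],0],
  [[0,0,0],[0,0,0],0],
  [[0,0,0],[0,0,0],0],
  [[0,0,0],[0,0,0],0],
  [[0,0,0],[0,0,0],0],
])

```text
time_s: 6.48
position: [494.4, -74.9, 136.8]
eef_rot: [0.999, 0.036, 0.001, 0.001]
ft_force: [-3.2, -0.3, 5.7]
gripper_width: 0.3
finger_force: 3.5
```

```bash
cat > m.py <<'E'
from drum import *
s=arm.observe();r=stripe();print(s["time_s"],s["position"].round(1),s["ft_force"].round(1),r, r and [round(float(np.arctan2(r[1]-c,r[3]-85)),2) for c in (617,621,627)])
E
python3 m.py
```

```text
6.4833 [494.4 -74.9 136.8] [-3.2 -0.3  5.7] (128, np.float64(670.4), np.float64(-157.5), np.float64(74.2)) [1.77, 1.79, 1.81]
```

Request:
play_rows([
  [[0,0,5],[0,0,0],0],
  [[0,0,0],[0,0,0],0],
  [[0,0,0],[0,0,0],0],
  [[0,0,0],[0,0,0],0],
  [[0,0,0],[0,0,0],0],
  [[0,0,0],[0,0,0],0],
  [[0,0,0],[0,0,0],0],
  [[0,0,0],[0,0,0],0],
  [[0,0,0],[0,0,0],0],
  [[0,0,0],[0,0,0],0],
  [[0,0,0],[0,0,0],0],
  [[0,0,0],[0,0,0],0],
])

```text
time_s: 7.53
position: [494.9, -75.0, 132.0]
eef_rot: [0.999, 0.036, 0.002, 0.001]
ft_force: [-2.0, -0.5, 7.4]
gripper_width: -0.2
finger_force: 3.6
```

```bash
python3 m.py
```

```text
7.5333 [494.9 -75.  132. ] [-2.  -0.5  7.4] (165, np.float64(671.6), np.float64(-157.8), np.float64(81.3)) [1.64, 1.64, 1.65]
```

Request:
play_rows([
  [[0,0,0],[0,0,0],0],
  [[0,0,0],[0,0,0],0],
  [[0,0,0],[0,0,0],0],
  [[0,0,0],[0,0,0],0],
  [[0,0,0],[0,0,0],0],
  [[0,0,0],[0,0,0],0],
  [[0,0,0],[0,0,0],0],
  [[0,0,0],[0,0,0],0],
  [[0,0,0],[0,0,0],0],
  [[0,0,0],[0,0,0],0],
  [[0,0,0],[0,0,0],0],
  [[0,0,0],[0,0,0],0],
])

```text
time_s: 8.58
position: [494.9, -75.0, 132.0]
eef_rot: [0.999, 0.036, 0.002, 0.001]
ft_force: [-2.0, -0.1, 6.9]
gripper_width: -0.3
finger_force: 3.6
```

Request:
play_rows([
  [[0,0,0],[0,0,0],0],
  [[0,0,0],[0,0,0],0],
  [[0,0,0],[0,0,0],0],
  [[0,0,0],[0,0,0],0],
  [[0,0,0],[0,0,0],0],
  [[0,0,0],[0,0,0],0],
  [[0,0,0],[0,0,0],0],
  [[0,0,0],[0,0,0],0],
  [[0,0,0],[0,0,0],0],
  [[0,0,0],[0,0,0],0],
  [[0,0,0],[0,0,0],0],
  [[0,0,0],[0,0,0],0],
])

```text
time_s: 9.58
position: [494.9, -75.0, 132.0]
eef_rot: [0.999, 0.036, 0.002, 0.001]
ft_force: [-2.5, -0.2, 7.8]
gripper_width: 0.0
finger_force: 3.6
```

```bash
python3 m.py
```

```text
9.5833 [494.9 -75.  132. ] [-2.5 -0.2  7.8] (237, np.float64(670.4), np.float64(-157.2), np.float64(95.0)) [1.39, 1.37, 1.34]
```

Request:
play_rows([
  [[0,0,0],[0,0,0],0],
  [[0,0,0],[0,0,0],0],
  [[0,0,0],[0,0,0],0],
  [[0,0,0],[0,0,0],0],
  [[0,0,0],[0,0,0],0],
  [[0,0,0],[0,0,0],0],
  [[0,0,0],[0,0,0],0],
  [[0,0,0],[0,0,0],0],
  [[0,0,0],[0,0,0],0],
  [[0,0,0],[0,0,0],0],
  [[0,0,0],[0,0,0],0],
  [[0,0,0],[0,0,0],0],
])

```text
time_s: 10.63
position: [494.9, -75.0, 132.0]
eef_rot: [0.999, 0.036, 0.002, 0.001]
ft_force: [-1.5, 1.0, 7.4]
gripper_width: 0.1
finger_force: 3.6
```

Request:
play_rows([
  [[0,0,0],[0,0,0],0],
  [[0,0,0],[0,0,0],0],
  [[0,0,0],[0,0,0],0],
  [[0,0,0],[0,0,0],0],
  [[0,0,0],[0,0,0],0],
  [[0,0,0],[0,0,0],0],
  [[0,0,0],[0,0,0],0],
  [[0,0,0],[0,0,0],0],
  [[0,0,0],[0,0,0],0],
  [[0,0,0],[0,0,0],0],
  [[0,0,0],[0,0,0],0],
  [[0,0,0],[0,0,0],0],
])

```text
time_s: 11.63
position: [494.9, -75.0, 132.0]
eef_rot: [0.999, 0.036, 0.002, 0.001]
ft_force: [-3.3, -0.5, 7.1]
gripper_width: -0.3
finger_force: 3.6
```

```bash
python3 m.py
```

```text
11.6333 [494.9 -75.  132. ] [-3.3 -0.5  7.1] (249, np.float64(664.0), np.float64(-157.2), np.float64(106.9)) [1.13, 1.1, 1.04]
```

Request:
play_rows([
  [[0,0,0],[0,0,0],0],
  [[0,0,0],[0,0,0],0],
  [[0,0,0],[0,0,0],0],
  [[0,0,0],[0,0,0],0],
  [[0,0,0],[0,0,0],0],
  [[0,0,0],[0,0,0],0],
  [[0,0,0],[0,0,0],0],
  [[0,0,0],[0,0,0],0],
  [[0,0,0],[0,0,0],0],
  [[0,0,0],[0,0,0],0],
  [[0,0,0],[0,0,0],0],
  [[0,0,0],[0,0,0],0],
])

```text
time_s: 12.68
position: [494.9, -75.0, 132.0]
eef_rot: [0.999, 0.036, 0.002, 0.001]
ft_force: [-2.9, 1.0, 6.8]
gripper_width: 0.2
finger_force: 3.6
```

```bash
cat > m.py <<'E'
from drum import *
from scipy.optimize import least_squares
s=arm.observe();r=stripe();print(s["time_s"],r)
t=np.array([6.4,7.53,9.58,11.63,s["time_s"]]);X=np.array([[670.4,74.2],[671.6,81.3],[670.4,95],[664,106.9],[r[1],r[3]]])
f=lambda q:np.r_[(np.hypot(X[:,0]-q[0],X[:,1]-85)-q[1])]
q=least_squares(f,[635,37]).x;a=np.arctan2(X[:,0]-q[0],X[:,1]-85);print(q,a.round(2));print(np.arctan2(X[:,0]-635,X[:,1]-85).round(2))
E
python3 m.py; python3 - <<'E'
from h import *
p,d=optics.capture("scene");cv2.imwrite("pics/c3.png",cv2.resize(p[190:300,220:350],None,fx=5,fy=5,interpolation=cv2.INTER_NEAREST))
E
```

```text
12.6833 (254, np.float64(659.5), np.float64(-157.5), np.float64(111.7))
[637.10425392  34.79908252] [1.88 1.68 1.28 0.89 0.7 ]
[1.87 1.67 1.3  0.92 0.74]
```

View pics/c3.png

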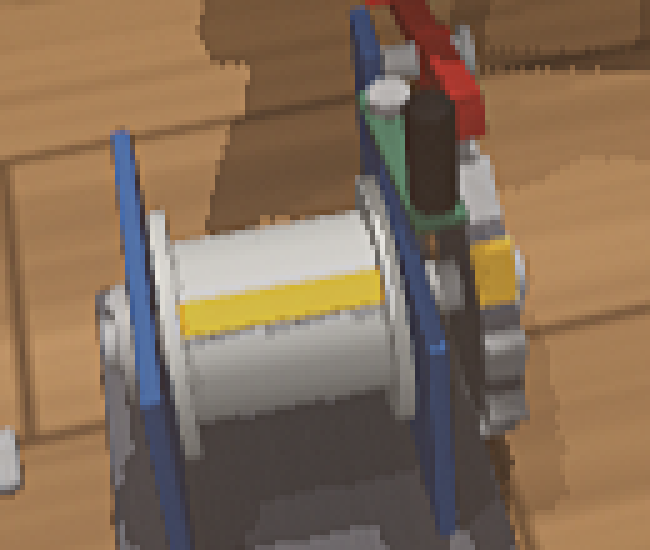

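The scene crop shows the yellow stripe climbing the barrel's front, (280,300) in the crop, and the yellow tooth at (495,270), about one tooth short of the nose. It reads about 0.70 rad and runs at about 0.19 rad/s.

Request:
play_rows([
  [[0,0,0],[0,0,0],0],
  [[0,0,0],[0,0,0],0],
  [[0,0,0],[0,0,0],0],
  [[0,0,0],[0,0,0],0],
  [[0,0,0],[0,0,0],0],
  [[0,0,0],[0,0,0],0],
  [[0,0,0],[0,0,0],0],
  [[0,0,0],[0,0,0],0],
  [[0,0,0],[0,0,0],0],
  [[0,0,0],[0,0,0],0],
  [[0,0,0],[0,0,0],0],
  [[0,0,0],[0,0,0],0],
])

```text
time_s: 13.78
position: [494.9, -75.0, 132.0]
eef_rot: [0.999, 0.036, 0.002, 0.001]
ft_force: [-1.7, 0.4, 6.1]
gripper_width: -0.3
finger_force: 3.6
```

```bash
python3 m.py
```

```text
13.7833 (244, np.float64(654.0), np.float64(-157.6), np.float64(115.7))
[636.68445324  35.18772904] [1.88 1.68 1.28 0.89 0.51]
[1.87 1.67 1.3  0.92 0.55]
```

Request:
play_rows([
  [[0,0,0],[0,0,0],0],
  [[0,0,0],[0,0,0],0],
  [[0,0,0],[0,0,0],0],
  [[0,0,0],[0,0,0],0],
  [[0,0,0],[0,0,0],0],
  [[0,0,0],[0,0,0],0],
  [[0,0,0],[0,0,0],0],
  [[0,0,0],[0,0,0],0],
  [[0,0,0],[0,0,0],0],
  [[0,0,-35],[0,0,0],0],
  [[0,0,-40],[0,0,0],0],
  [[0,0,-40],[0,0,0],0],
])

```text
time_s: 14.83
position: [493.6, -74.5, 247.3]
eef_rot: [0.999, 0.036, 0.0, 0.0]
ft_force: [1.8, 0.2, 1.1]
gripper_width: 0.1
finger_force: 0.0
```

Request:
play_rows([
  [[0,0,-5],[0,0,0],26],
  [[36.4,8.7,0],[0,0,0],26],
  [[36.4,8.7,0],[0,0,0],26],
  [[36.4,8.7,0],[0,0,0],26],
  [[36.4,8.7,0],[0,0,0],26],
  [[36.4,8.7,0],[0,0,0],26],
  [[0,0,0],[0,0,0],30],
  [[0,0,0],[0,0,0],30],
  [[0,0,0],[0,0,0],30],
  [[0,0,0],[0,0,0],30],
])

```text
time_s: 15.67
position: [677.3, -105.1, 250.9]
eef_rot: [0.999, 0.035, 0.001, 0.0]
ft_force: [-0.7, 0.7, 0.3]
gripper_width: 30.0
finger_force: 0.0
```

```bash
python3 m.py; python3 - <<'E'
from h import *
s=arm.observe();print(s["position"],s["eef_rot"],s["time_s"])
p,d=optics.capture("scene");a=cv2.resize(p[190:300,220:350],None,fx=3,fy=3,interpolation=cv2.INTER_NEAREST)
p,d=optics.capture("wrist");b=cv2.resize(p[100:320,200:440],None,fx=1.5,fy=1.5);b=b[:330]
cv2.imwrite("pics/c4.png",np.hstack([a,b]))
E
```

```text
15.6667 (190, np.float64(643.1), np.float64(-157.8), np.float64(119.4))
[636.96710606  34.91868321] [1.88 1.68 1.28 0.89 0.18]
[1.87 1.67 1.3  0.92 0.23]
[ 677.26375884 -105.113662    251.19870277] [9.99383307e-01 3.51022432e-02 8.61393690e-04 3.08777923e-04] 15.7167
```

View pics/c4.png

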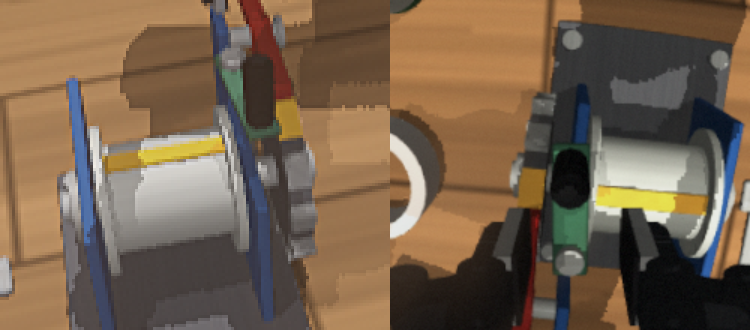

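The left crop shows the yellow tooth just arriving at the pawl's nose (290,118). The wrist crop shows the peg (572,180) between the fingers.

Request:
play_rows([
  [[0,0,0],[0,0,0],38],
  [[0,0,0],[0,0,0],38],
  [[0,0,15],[0,0,0],38],
  [[0,0,20],[0,0,0],38],
  [[0,0,20],[0,0,0],38],
  [[0,0,20],[0,0,0],38],
  [[0,0,0],[0,0,0],24],
  [[0,0,0],[0,0,0],24],
  [[0,0,0],[0,0,0],24],
  [[0,0,0],[0,0,0],24],
  [[0,0,0],[0,0,0],24],
  [[0,0,0],[0,0,0],24],
])

```text
time_s: 16.82
position: [678.5, -105.5, 175.5]
eef_rot: [0.999, 0.035, 0.001, 0.0]
ft_force: [0.3, -0.1, 0.2]
gripper_width: 24.2
finger_force: 0.0
```

Request:
play_rows([
  [[0,0,0],[0,0,0],24],
  [[0,0,0],[0,0,0],24],
  [[0,0,0],[0,0,0],24],
  [[0,0,0],[0,0,0],24],
  [[0,0,0],[0,0,0],24],
  [[0,0,0],[0,0,0],24],
  [[0,0,0],[0,0,0],24],
  [[0,0,0],[0,0,0],24],
  [[0,0,0],[0,0,0],24],
])

```text
time_s: 17.57
position: [678.1, -105.4, 174.3]
eef_rot: [0.999, 0.035, -0.0, 0.0]
ft_force: [0.9, -0.8, 0.5]
gripper_width: 23.8
finger_force: 0.0
```

```bash
python3 m.py
```

```text
17.5667 (185, np.float64(642.1), np.float64(-158.0), np.float64(119.7))
[636.80029402  35.07352911] [1.88 1.68 1.28 0.89 0.15]
[1.87 1.67 1.3  0.92 0.2 ]
```

Request:
play_rows([
  [[-0.4,-7,0],[0,0,-0.125],24],
  [[-0.4,-7,0],[0,0,-0.125],24],
  [[-0.4,-7,0],[0,0,-0.125],24],
  [[-0.4,-7,0],[0,0,-0.125],24],
  [[-0.4,-7,0],[0,0,-0.125],24],
  [[-0.4,-7,0],[0,0,-0.125],24],
  [[-0.4,-7,0],[0,0,-0.125],24],
  [[-0.4,-7,0],[0,0,-0.125],24],
  [[-0.4,-7,0],[0,0,-0.125],24],
  [[-0.4,-7,0],[0,0,-0.125],24],
  [[-0.4,-7,0],[0,0,-0.125],24],
  [[0,0,0],[0,0,0],24],
])

```text
time_s: 18.62
position: [628.8, -52.9, 174.6]
eef_rot: [0.749, 0.663, 0.0, -0.0]
ft_force: [-0.1, -0.5, 1.1]
gripper_width: 24.1
finger_force: 0.0
```

Request:
play_rows([
  [[-0.2,-4,0],[0,0,-0.07],24],
  [[0,-3,0],[0,0,0],24],
  [[0,-3,0],[0,0,0],24],
  [[0,0,0],[0,0,0],24],
  [[0,0,0],[0,0,0],24],
])

```text
time_s: 19.03
position: [619.2, -52.9, 174.3]
eef_rot: [0.727, 0.686, -0.0, -0.0]
ft_force: [0.4, -0.5, -0.3]
gripper_width: 23.8
finger_force: 0.0
```

Request:
play_rows([
  [[0,-3,0],[0,0,0],24],
  [[0,-2,0],[0,0,0],24],
  [[0,0,0],[0,0,0],24],
  [[0,0,0],[0,0,0],24],
  [[0,0,0],[0,0,0],24],
])

```text
time_s: 19.45
position: [617.8, -52.9, 174.3]
eef_rot: [0.727, 0.686, 0.003, 0.003]
ft_force: [14.6, -0.7, -6.7]
gripper_width: 23.8
finger_force: 7.3
```

Request:
play_rows([
  [[0,3,0],[0,0,0],26],
  [[0,4,0],[0,0,0],30],
  [[0,0,0],[0,0,0],32],
  [[0,0,-15],[0,0,0],32],
  [[0,0,-25],[0,0,0],32],
  [[0,0,-30],[0,0,0],32],
  [[0,0,-30],[0,0,0],32],
  [[0,-35,0],[0,0,0],32],
  [[0,-35,0],[0,0,0],32],
  [[0,-35,0],[0,0,0],32],
  [[0,-35,0],[0,0,0],32],
  [[0,0,0],[0,0,0],32],
])

```text
time_s: 20.45
position: [475.2, -43.8, 273.9]
eef_rot: [0.727, 0.687, -0.002, -0.002]
ft_force: [1.4, -0.0, 0.4]
gripper_width: 32.2
finger_force: 0.0
```

```bash
python3 m.py; python3 - <<'E'
from h import *
p,d=optics.capture("scene");a=cv2.resize(p[180:300,220:350],None,fx=3,fy=3,interpolation=cv2.INTER_NEAREST)
p,d=optics.capture("side");b=cv2.resize(p[140:260,230:375],None,fx=2.7,fy=3)
cv2.imwrite("pics/c5.png",np.hstack([a,b[:360]]))
s=arm.observe();print(s["position"],s["ft_force"],s["time_s"])
E
```

```text
20.45 (185, np.float64(642.1), np.float64(-157.2), np.float64(119.6))
[636.92146483  34.96088191] [1.88 1.68 1.28 0.89 0.15]
[1.87 1.67 1.3  0.92 0.2 ]
[482.06650819 -45.19247232 275.01139505] [0.13158307 0.37029527 0.44949929] 20.6
```

View pics/c5.png

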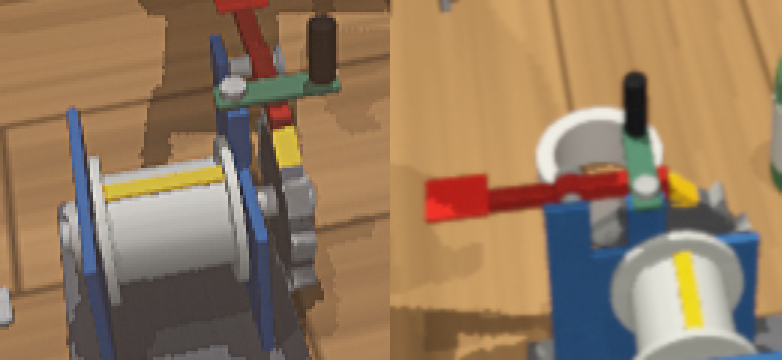

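The keeper lies back across the pawl, the yellow tooth sits at the nose, the drum is at rest, and the gripper is clear.

```bash
python3 -c "
from plant import arm
print(arm.sign_off())"
```

```text
the job is handed in; nothing more can be done
None
```

The job is handed in, with no verdict returned: the last images and force readings show the reel stopped with its yellow tooth on the pawl, the keeper closed against its stop, and the arm clear; the arm stayed clear of the bystanders, though I did not re-measure their positions.

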